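# Slide the covered cake board into the display riser

### The job

Slide the wooden paddle board, with its cake under the glass cloche, into the empty bay of the low display riser, beneath the glass shelf, until it is fully home against the rear stop and its handle points straight out of the bay. Keep the cloche upright in its recess and do not knock it on the riser; leave the other cake and the things on the counter where they are, and let go of the board.

Things in the scene. Friction and masses are not known exactly. Their poses are not given: they have to be found in the camera images.
- board: Loose wooden paddle board, 0.45 kg +-30%, flat on the counter: disc 124 mm across, 22 mm thick, with a straight handle along -x whose end is 138 mm from the disc's centre. Origin: disc's centre, underside; x from handle to disc, z up. A recess in its top, 100 mm wide, 4 mm deep, holds the cloche; the cake is fixed to it. The handle starts within 35 degrees of the direction towards the robot (-x).
- board_grip (a point): Middle of the handle, 108 mm from the disc's centre along -x, 11 mm above the counter; board's axes. The handle, 26 mm wide (y), 22 mm thick, lies on the counter: the fingertips must go down almost to the counter. Pushed while pressed down the board drags; with the handle raised 1 to 3 mm it slides easily on its disc. Gripped here, the point stays 56 mm in front of the riser when home.
- cloche: Loose clear glass dome, 88 mm across, 92 mm high with its knob, 0.25 kg, standing in the board's recess over the cake. Origin: centre of its underside, 18 mm above the board's underside; z up. With the board flat its top is 110 mm above the counter, 20 mm below the shelf.
- case: Fixed display riser, open to the front: three black uprights (8 mm thick, 130 high, 140 deep) carry a glass shelf, underside at 130, top at 138 mm (a fixed sugar pot in its middle reaches 215). Two bays 158 mm wide inside, centres 83 mm either side of the middle; no floor. Origin: middle of front edge, on the counter; x into the bays, y left. 340 mm wide. Yaw within 0.1 rad.
- case_stop (a point): Middle of the front face of the rear stop bar, on the counter, 114 mm behind the riser's front edge; the bar is 25 mm high and crosses both bays. Above the bar the back is open. Riser's axes.
- bay_mat: Thin white paper mat, 100 (x) by 130 mm (y), flat on the counter in the empty bay (left or right); nothing catches on it. Origin: where the disc's centre lies when the board is fully home and centred, 52 mm behind the riser's front edge, mid-bay (disc then touches the rear stop). Riser's axes: x straight into the bay.
- plate_cake: Bystander: uncovered cake on a white plate, 116 mm in diameter, 63 mm high, standing wholly inside the other bay. Origin: centre of its underside.
- pitcher: Bystander: steel milk jug with a handle, 80 mm in diameter, 95 mm high. Origin: centre of its underside.
- sugar_jar: Bystander: glass jar with steel cap, 72 mm in diameter, 110 mm high. Origin: centre of its underside.
- cup_stack: Bystander: stack of two white cups, 74 mm in diameter, 90 mm high. Origin: centre of its underside.
- tamper: Bystander: dark steel coffee tamper, 58 mm in diameter, 84 mm high. Origin: centre of its underside.
There are look-alikes about, which are no part of the job. Several things have the shape of the board; the one meant has the colours described above.

How it is judged:
By the outcome, as a careful person would: the job done as asked, in the order asked, and still so for the second after the job is handed in, with the robot touching nothing.
It also fails if it takes over 43 s, if anything falls off the work surface, if the arm or the gripper's body presses on something with over 40 N, if the wrist force passes 120 N, or if a joint passes its speed limit or range.

### The arm

A 7-joint arm with a two-finger parallel gripper is mounted at the origin on the work surface. World frame = base frame: x ahead of the robot, y to its left, z up, the work surface at z = 0. Lengths are in m, angles in rad, forces in N, time in s.
With the tool pointing down it reaches from about 0.4 to 0.85 m from the base axis. Payload 4.5 kg.
Tool frame: the origin (TCP) lies midway between the tips of the shut fingers; the grasp point (between the pads) lies 19 mm behind it; z points along the fingers, y is the line along which they close (so a half turn about z gives the same grasp; the last joint's range is limited). The gripper opens to 88 mm and grips with 3 to 60 N. Pads are 18 mm wide; open, the fingers measure 123 mm over their backs; the gripper's body (75 mm by 187 mm) begins 45 mm behind the grasp point.
Start: joints at [1.29, 0.689, -0.195, 1.565, 0.157, 0.902, -0.215], TCP at [0.194, -0.594, 0.239] pointing down, gripper open.
Joint ranges: [-3.01, 3.01], [-0.46, 2.08], [-1.47, 1.51], [0.13, 2.56], [-1, 4.14], [0.04, 2.09], [-2.66, 2.66]. Speed limits (rad/s): [2.57, 2.57, 3.14, 3.14, 3.14, 3.14, 3.14].

### API

Orientations are given as a unit quaternion [x, y, z, w].
In Python, from plant import r gives the robot as it stands.
- The arm moves only by the tool move_arm, never from a script. Its argument "targets" is a list that holds one entry, the list of rows, each a list of 7 numbers: the opening, from 0 (shut) to 1 (fully open), then the shift along the tool's x, y, z in mm, then the turn, a rotation vector about the tool's x, y, z in degrees. In form: [[[claw, dx, dy, dz, ax, ay, az], ...]]. A call has 1 to 10 rows; each row is the pose to reach, as a shift and turn from the pose commanded when the call began, along the tool's axes at that moment; what a row does not reach only later rows make up. A row lasts 1/8 s, in which the tool goes at most 62.5 mm and 10.7 degrees, less where a joint would pass 70% of its speed; a pose out of reach is approached as far as the arm can. A call with a gripper value outside its range is refused whole. The fingers move at their own pace and stop on an object; "newtons" is the grip in N (left out, the last holds). Time passes only in rows, so rows that repeat a pose let the fingers close. It gives the time, the measured TCP pose, the force, the opening and the grip force at its end, in the units of the state.
- r.get_state(): the state, without advancing time (a new reading comes with each control period).
- r.snapshot(name): name is "scene" or "top"; returns the picture (384x512x3 uint8, red, green, blue); there is no depth.
- r.camera_info(name): a dict with "fx", "fy", "cx", "cy" (pixels), "R" (3x3) and "t" (3): a world point X has camera coordinates R X + t. Camera axes: x right, y down, z forward; pixel columns grow to the right and rows downward; lengths in m; the calibration is good to about 2 mm. A picture is of the moment at which its call begins. camera_info takes no time and is no camera call.
- r.finish_job(): hands the job in; it is judged then, once.
The state is a dict: "clock": time; "q": joint angles; "qd": joint speeds; "joint_torque": joint torques, N m; "tool_pos": TCP position; "eef_rot": TCP orientation; "contact_force": force on the tool from outside, world axes, zero at the start; "moment": the same for the moment, N m; "opening": opening from 0.0 (shut) to 1.0 (fully open); "finger_force": force on a finger pad.
Only numpy, scipy, OpenCV 4.12 (cv2) and the standard library are available. Lean on these libraries where they do the work, as an engineer would, in place of code of your own. Each camera call takes 0.05 s, during which the arm holds its last target. There are 200 camera calls.

## Working session

There is one attempt and no reset: what is moved stays moved. The work goes in short steps, Python scripts to look and compute and a tool call to move; the robot and the scene stay as the last step left them, time stands still between calls to the robot, and variables do not carry over. Pictures are saved under pics/ and viewed, at most 13 in all, crops included, and the job is handed in when it is done.

Besides the shell and the picture viewer there is one more tool, called after "Request:" as name(argument=value, ...) on one line, values as JSON. move_arm: Moves the arm, as the interface text tells. Its arguments: {"type":"object","properties":{"targets":{"type":"array","items":{"type":"array","items":{"type":"array","items":{"type":"number"}}}},"newtons":{"type":"number"}},"required":["targets"]}

```bash
mkdir -p pics
python3 - <<'E'
from plant import r
import cv2,numpy as np
for n in("scene","top"):
    im=r.snapshot(n); cv2.imwrite(f"pics/{n}0.png",im[:,:,::-1]); c=r.camera_info(n); print(n,c)
s=r.get_state();print(s['clock'],s['tool_pos'],s['eef_rot'],s['opening'])
E
```

```text
scene {'fx': 404.96339627725825, 'fy': 404.96339627725825, 'cx': 251.7494955989183, 'cy': 190.07245337132466, 'R': array([[ 0.29491752,  0.95552211,  0.00107524],
       [ 0.91111241, -0.28087124, -0.30163807],
       [-0.28791984,  0.08993801, -0.9534219 ]]), 't': array([-0.13098011, -0.42155165,  1.51592993])}
top {'fx': 372.8148987700771, 'fy': 372.8148987700771, 'cx': 261.55758965104246, 'cy': 195.73413148544665, 'R': array([[-0.00485629, -0.99992963, -0.01082395],
       [-0.98958228,  0.00636293, -0.14382776],
       [ 0.14388651,  0.01001272, -0.98954354]]), 't': array([0.00356328, 0.45787842, 1.04712195])}
0.1 [ 0.19328726 -0.59378936  0.23800539] [ 9.87631277e-01  1.56792273e-01 -1.93501704e-04 -7.78111661e-04] 1.0042529596151497
```

View pics/top0.png

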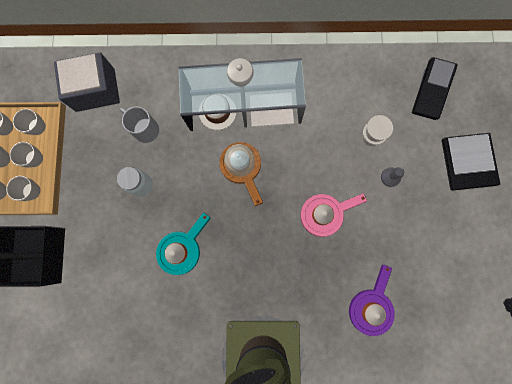

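View pics/scene0.png

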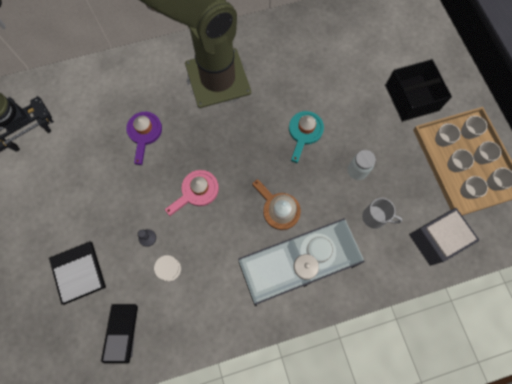

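The wooden board with its cloche is at top-view pixel (240,162), with its handle end near (259,205). The riser is behind it, spanning columns 180-305. The plate cake is in the left bay and the empty bay with the mat is on the right. I'll enlarge both views.

Run:
```python
import cv2
a=cv2.imread("pics/top0.png")[50:215,170:320]
b=cv2.imread("pics/scene0.png")[170:310,230:370]
a=cv2.resize(a,None,fx=3.6,fy=3.6,interpolation=3)[:594];b=cv2.resize(b,None,fx=4.2,fy=4.2,interpolation=3)
cv2.imwrite("pics/a1.png",a);cv2.imwrite("pics/b1.png",b)
```

```text
(no output)
```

View pics/a1.png

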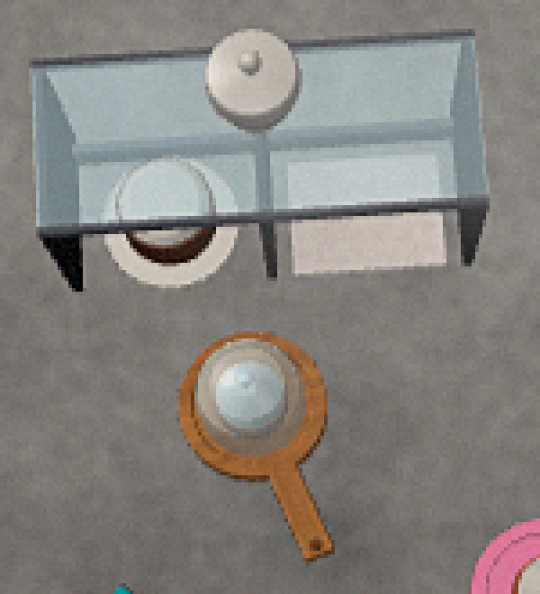

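View pics/b1.png

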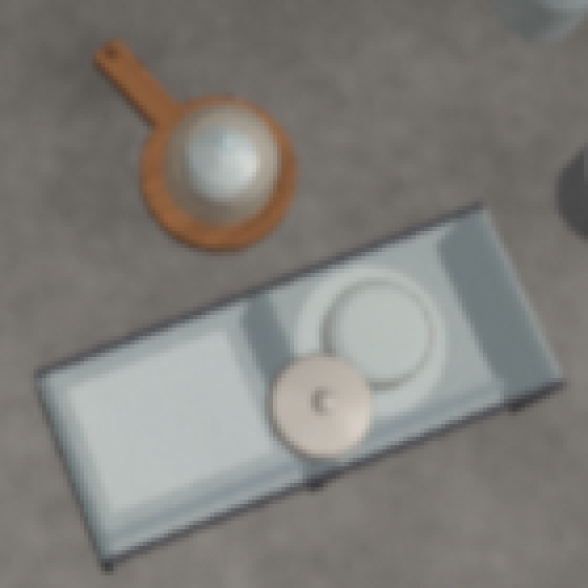

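The top crop shows the board disc centred near (253,405) with its handle end at about (321,554). The mat's front corners are at (292,275) and (447,264), and the shelf corners are clear. The scene crop shows the same board, disc centre about (218,173) and handle end (107,49), with shelf corners at (37,375), (483,205), (565,383) and (107,568).

```bash
cat > h.py <<'E'
from plant import r
import numpy as np
from scipy.optimize import least_squares
def proj(n,X):
    c=r.camera_info(n);p=np.atleast_2d(X)@c['R'].T+c['t']
    return np.c_[c['fx']*p[:,0]/p[:,2]+c['cx'],c['fy']*p[:,1]/p[:,2]+c['cy']]
def back(n,uv,z):
    c=r.camera_info(n);uv=np.atleast_2d(uv)
    d=np.c_[(uv[:,0]-c['cx'])/c['fx'],(uv[:,1]-c['cy'])/c['fy'],np.ones(len(uv))]@c['R'];o=-c['R'].T@c['t']
    return o+d*((z-o[2])/d[:,2])[:,None]
def T(p,L):
    c,s=np.cos(p[2]),np.sin(p[2]);L=np.atleast_2d(L)
    return np.c_[p[0]+c*L[:,0]-s*L[:,1],p[1]+s*L[:,0]+c*L[:,1],L[:,2]]
def tf(a):return (np.array(a)+.5)/3.6-.5+[170,50]
def sf(a):return (np.array(a)+.5)/4.2-.5+[230,170]
E
python3 - <<'E'
from h import *
Lt=[[.14,.17,.138],[.14,-.17,.138],[0,.17,.138],[0,-.17,.138],[.002,-.018,0],[.002,-.148,0]]
Pt=tf([[32,61],[475,31],[40,233],[489,204],[292,275],[447,264]])
Ls=[[0,-.17,.138],[0,.17,.138],[.14,.17,.138],[.14,-.17,.138]]
Ps=sf([[37,375],[483,205],[565,383],[107,568]])
ft=lambda p:(proj("top",T(p,Lt))-Pt).ravel()
fs=lambda p:(proj("scene",T(p,Ls))-Ps).ravel()
for f in(ft,fs,lambda p:np.r_[ft(p),fs(p)]):
    s=least_squares(f,[.75,0,0]);print(s.x,np.round(s.fun,1))
p=s.x
print("mat",T(p,[.052,-.083,0]),"grip home",T(p,[-.056,-.083,0]))
for n,c,e in(("top",tf([253,405.5]),tf([321.5,556])),("scene",sf([218.5,172.5]),sf([107.5,49]))):
    C=back(n,c,.022)[0];E=back(n,e,.022)[0];d=C-E
    print(n,C,E,np.hypot(*d[:2]),np.arctan2(d[1],d[0]), "grip",C-.108*d/np.linalg.norm(d))
s=r.get_state();print(s['tool_pos'],s['eef_rot'])
from scipy.spatial.transform import Rotation as R
print(R.from_quat(s['eef_rot']).as_matrix())
E
```

```text
[0.67592841 0.04919352 0.06056115] [-0.  -0.4 -0.1 -0.3 -0.5  0.3  0.2  0.   0.7  0.1 -0.1  0.3]
[0.67836318 0.05151493 0.06708769] [-0.6 -0.4 -0.3 -0.8  0.6  0.7  0.2  0.4]
[0.67694237 0.05010199 0.06343426] [-0.5 -0.6 -0.6 -0.8 -0.8  0.1 -0.2 -0.5  0.4 -0.3 -0.4 -0.1 -1.2 -1.
 -0.8 -0.9 -0.1  0.7 -0.7 -0.1]
mat [[ 0.7340993  -0.02943471  0.        ]] grip home [[ 0.62631652 -0.03628101  0.        ]]
top [0.56027119 0.06484506 0.022     ] [0.43493521 0.0088398  0.022     ] 0.1372796312142163 0.42022387771918646 grip [0.46166744 0.02078486 0.022     ]
scene [0.56509196 0.06601917 0.022     ] [0.44138992 0.01307781 0.022     ] 0.13455475537998612 0.40438771809892765 grip [0.46580286 0.02352593 0.022     ]
[ 0.19328726 -0.59378936  0.23800539] [ 9.87631277e-01  1.56792273e-01 -1.93501704e-04 -7.78111661e-04]
[[ 9.50832291e-01  3.09705605e-01 -6.26220463e-04]
 [ 3.09706208e-01 -9.50831155e-01  1.47629568e-03]
 [-1.38212877e-04 -1.59765397e-03 -9.99998714e-01]]
```

The board is at about (0.562, 0.0655) with yaw 0.41, and its grip point is at (0.463, 0.022). The home position is (0.734, -0.029) with yaw 0.063, so I'll move above the handle first.

Request:
move_arm(targets=[[[1,40,-45,0,0,0,-1],[1,85,-95,0,0,0,-2],[1,130,-145,0,0,0,-3],[1,175,-195,0,0,0,-4],[1,220,-245,0,0,0,-5],[1,265,-297,0,0,0,-5.6],[1,310,-348,0,0,0,-5.6],[1,355,-398,0,0,0,-5.6],[1,400,-450,0,0,0,-5.6],[1,447,-502,0,0,0,-5.6]]])

```text
clock: 1.35
tool_pos: [0.4437, -0.022, 0.2386]
eef_rot: [0.979, 0.205, -0.0, 0.0]
contact_force: [0.9, 0.1, -0.0]
opening: 1.001
finger_force: 0.0
```

Request:
move_arm(targets=[[[1,0,0,0,0,0,0],[1,0,0,30,0,0,0],[1,0,0,60,0,0,0],[1,0,0,90,0,0,0],[1,0,0,110,0,0,0],[1,0,0,110,0,0,0]]])

```text
clock: 2.1
tool_pos: [0.4418, -0.0249, 0.1277]
eef_rot: [0.979, 0.204, -0.002, 0.0]
contact_force: [-0.2, 0.1, -0.3]
opening: 0.997
finger_force: 0.0
```

Run:
```python
from h import *
import cv2
from scipy.spatial.transform import Rotation as R
a=r.snapshot("top")[50:215,170:320,::-1];b=r.snapshot("scene")[130:270,200:340,::-1]
a=cv2.resize(a,(546,600),interpolation=3);b=cv2.resize(b,(600,600),interpolation=3)
cv2.imwrite("pics/2.png",cv2.resize(np.hstack([a,b]),(800,419)))
s=r.get_state();print(s['clock'],s['tool_pos'],s['q'],s['contact_force']);M=R.from_quat(s['eef_rot']).as_matrix();print(M, M.T@(np.array([.463,.022,.003])-s['tool_pos'])*1e3, np.degrees(np.arctan2(M[1,0],M[0,0])-.413))
```

```text
2.2 [ 0.44310259 -0.0245351   0.12903541] [ 0.00556017  0.67085894 -0.08622602  2.20080791  0.19836594  0.2770932
 -1.4122252 ] [0.08738159 0.65441849 0.79315272]
[[ 9.16477478e-01  4.00086248e-01 -1.64483947e-04]
 [ 4.00086165e-01 -9.16477448e-01 -3.84678301e-04]
 [-3.04650326e-04  2.86741247e-04 -9.99999912e-01]] [ 36.89197705 -34.72383281 126.01422174] -0.07959056996586845
```

View pics/2.png

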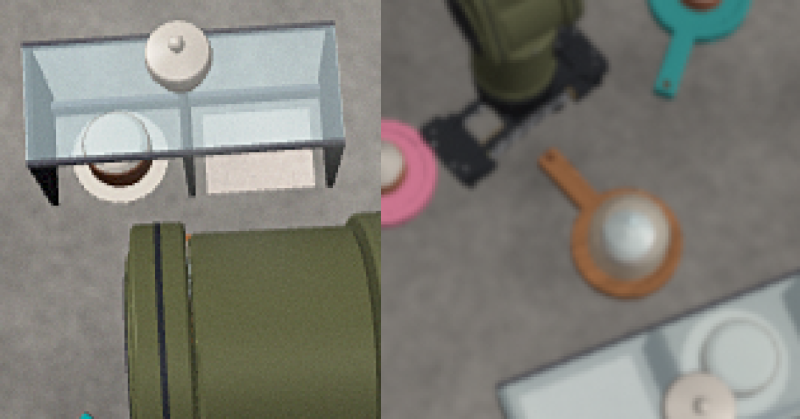

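The arm hides the board from the top camera. The scene view shows the open gripper short of the handle, and the rest of the move is (37, -35, 126) mm. I'll move over at this height and then descend.

Request:
move_arm(targets=[[[1,18,-17,0,0,0,0],[1,37,-35,0,0,0,0],[1,37,-35,30,0,0,0],[1,37,-35,60,0,0,0],[1,37,-35,85,0,0,0],[1,37,-35,85,0,0,0]]])

```text
clock: 2.95
tool_pos: [0.4628, 0.0228, 0.0435]
eef_rot: [0.979, 0.205, -0.001, 0.0]
contact_force: [0.8, 0.7, 0.2]
opening: 1.001
finger_force: 0.0
```

Run:
```python
from h import *
import cv2
from scipy.spatial.transform import Rotation as R
b=r.snapshot("scene")[150:270,220:340,::-1]
cv2.imwrite("pics/3.png",cv2.resize(b,(600,600),interpolation=3))
s=r.get_state();print(s['clock'],s['tool_pos'],s['q'],s['contact_force']);M=R.from_quat(s['eef_rot']).as_matrix();print(M.T@(np.array([.463,.022,.003])-s['tool_pos'])*1e3, np.degrees(np.arctan2(M[1,0],M[0,0])-.413))
```

```text
3.0 [0.46325984 0.02278665 0.04427573] [-0.13357773  0.86142742 -0.02471098  2.18083539  0.18862133  0.10117796
 -1.49597854] [-0.14050461 -0.27472337 -0.60767923]
[-0.55457083  0.60815893 41.27584014] -0.04751769747126017
```

View pics/3.png

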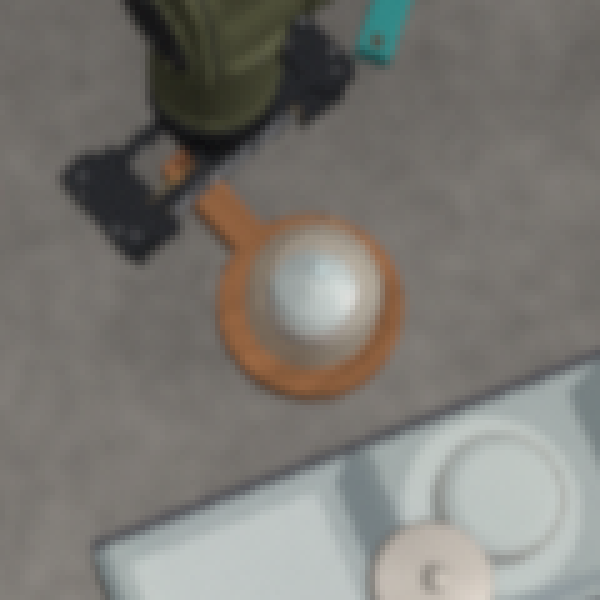

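The fingers straddle the handle at crop pixel (190,190). Joint 6 is at 0.10 and would reach its lower limit at counter height. I'll tilt the tool -2.5° about its y, along the handle, so the pads stay flat on the handle sides, and grip 4 mm nearer the disc.

Request:
move_arm(targets=[[[1,2,1,8,0,-1.2,0],[1,4,1,16,0,-2.5,0],[1,4,1,24,0,-2.5,0],[1,4,1,32,0,-2.5,0],[1,4,1,40,0,-2.5,0],[1,4,1,40,0,-2.5,0]]])

```text
clock: 3.75
tool_pos: [0.4665, 0.0236, 0.003]
eef_rot: [0.979, 0.205, -0.022, 0.005]
contact_force: [-0.0, 0.0, -0.5]
opening: 0.999
finger_force: 0.0
```

Run:
```python
from h import *
s=r.get_state();print(s['clock'],s['tool_pos'],s['q'],s['contact_force'])
```

```text
3.75 [0.4665282  0.02362862 0.00304815] [-0.15117252  0.95303747 -0.00982611  2.1319731   0.18923402  0.10212459
 -1.50385227] [-0.04657965  0.01143311 -0.54303928]
```

Joint 6 has enough margin now, so I'll close gently.

Request:
move_arm(targets=[[[0.6,0,0,0,0,0,0],[0.5,0,0,0,0,0,0],[0.4,0,0,0,0,0,0],[0.3,0,0,0,0,0,0],[0.2,0,0,0,0,0,0],[0.1,0,0,0,0,0,0],[0,0,0,0,0,0,0],[0,0,0,0,0,0,0],[0,0,0,0,0,0,0]]], newtons=25)

```text
clock: 4.88
tool_pos: [0.4672, 0.0237, 0.0037]
eef_rot: [0.979, 0.205, -0.021, 0.005]
contact_force: [0.9, -0.2, 0.5]
opening: 0.296
finger_force: 25.0
```

Run:
```python
from h import *
import cv2
from scipy.spatial.transform import Rotation as R
b=r.snapshot("scene")[150:290,230:370,::-1]
cv2.imwrite("pics/4.png",cv2.resize(b,(588,588),interpolation=3))
s=r.get_state();M=R.from_quat(s['eef_rot']).as_matrix();y=np.arctan2(M[1,0],M[0,0])
print(s['clock'],s['tool_pos'],y,s['contact_force'],s['moment'],s['opening'])
```

```text
4.925 [0.46717702 0.02372153 0.00370604] 0.4125820985717177 [-0.25544688 -0.00147312  0.21138544] [-0.03868725 -0.04652794  0.04663171] 0.2938171305607808
```

View pics/4.png

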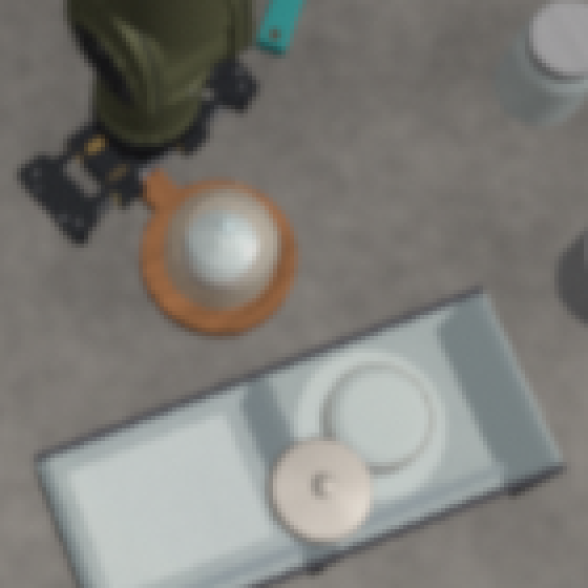

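The handle is held at an opening of 0.294, which is 26 mm. The board hasn't moved, and its disc centre is 104 mm ahead of the TCP. Next I'll work out the rows for the lift, the alignment and the entry.

```bash
cat >> h.py <<'E'
from scipy.spatial.transform import Rotation as R
P=np.array([.67694,.0501,.0634]);D=.104
def rows(way,pose0=None):
    s=r.get_state();M=R.from_quat(s['eef_rot']);p=s['tool_pos']
    y0=np.arctan2(*M.as_matrix()[1::-1,0])
    for x,y,yaw,z,pit in way:
        q=np.array([x-D*np.cos(yaw),y-D*np.sin(yaw),z])
        Q=R.from_euler('z',yaw-y0)*M*R.from_euler('y',pit,degrees=True)
        print(np.round(M.inv().apply(q-p)*1e3,1).tolist(),np.round(np.degrees((M.inv()*Q).as_rotvec()),1).tolist())
E
python3 - <<'E'
from h import *
s=r.get_state();p=s['tool_pos'];z=p[2]+.0025
y0=.4126;c0=np.array([p[0]+D*np.cos(y0),p[1]+D*np.sin(y0),y0]);c1=np.r_[T(P,[-.08,-.083,0])[0,:2],P[2]]
print(c0,c1)
w=[[*c0,z,-.8]]
for i in range(1,17):
    t=i/16;t=t*t*(3-2*t);w.append([*(c0+(c1-c0)*t),z,-.8])
rows(w)
E
```

```text
[0.56244948 0.06542475 0.4126    ] [ 0.6023594  -0.03780185  0.0634    ]
[-0.1, 0.0, -2.5] [-0.0, -0.8, -0.0]
[-0.2, 0.8, -2.5] [0.0, -0.8, 0.2]
[-0.3, 3.2, -2.5] [0.0, -0.8, 0.9]
[-0.5, 6.9, -2.5] [0.1, -0.8, 1.8]
[-0.7, 11.6, -2.5] [0.2, -0.8, 3.1]
[-0.9, 17.2, -2.5] [0.2, -0.8, 4.6]
[-1.0, 23.5, -2.5] [0.3, -0.8, 6.3]
[-1.0, 30.3, -2.5] [0.4, -0.8, 8.1]
[-0.9, 37.2, -2.5] [0.5, -0.8, 10.0]
[-0.8, 44.2, -2.5] [0.6, -0.8, 11.9]
[-0.5, 51.0, -2.5] [0.7, -0.8, 13.7]
[-0.1, 57.4, -2.5] [0.8, -0.8, 15.3]
[0.3, 63.1, -2.5] [0.9, -0.8, 16.9]
[0.7, 67.9, -2.5] [0.9, -0.8, 18.1]
[1.0, 71.7, -2.5] [1.0, -0.8, 19.1]
[1.3, 74.1, -2.5] [1.0, -0.8, 19.8]
[1.3, 75.0, -2.6] [1.0, -0.8, 20.0]
```

Request:
move_arm(targets=[[[0,0,0,-1.5,0,-0.4,0],[0,0,0,-2.5,0,-0.8,0],[0,0,0.8,-2.5,0,-0.8,0.2],[0,0,3.2,-2.5,0,-0.8,0.9],[0,-0.5,6.9,-2.5,0.1,-0.8,1.8],[0,-0.7,11.6,-2.5,0.2,-0.8,3.1],[0,-0.9,17.2,-2.5,0.2,-0.8,4.6],[0,-1,23.5,-2.5,0.3,-0.8,6.3],[0,-1,28,-2.5,0.4,-0.8,7.5],[0,-1,30,-2.5,0.4,-0.8,8.1]]], newtons=30)

```text
clock: 6.18
tool_pos: [0.4785, -0.0047, 0.0063]
eef_rot: [0.991, 0.134, -0.029, 0.004]
contact_force: [-1.2, 1.9, -3.3]
opening: 0.294
finger_force: 30.1
```

Run:
```python
from h import *
import cv2
b=r.snapshot("scene")[150:290,230:370,::-1]
cv2.imwrite("pics/5.png",cv2.resize(b,(588,588),interpolation=3))
s=r.get_state();p=s['tool_pos'];M=R.from_quat(s['eef_rot']).as_matrix();y0=np.arctan2(M[1,0],M[0,0])
print(s['clock'],p,y0,s['contact_force'],s['moment'],s['q'][5])
c0=np.array([p[0]+D*np.cos(y0),p[1]+D*np.sin(y0),y0]);c1=np.r_[T(P,[-.08,-.083,0])[0,:2],P[2]]
w=[]
for i in range(1,11):
    t=i/10;t=t*t*(3-2*t);w.append([*(c0+(c1-c0)*t),.0062,0])
rows(w)
```

```text
6.225 [ 0.47853934 -0.00477198  0.00626367] 0.2691025360050063 [-0.23437344  1.43330848 -3.58314163] [0.3429425  0.11731847 0.28554095] 0.1644352899607921
[0.2, 1.2, 0.1] [0.0, -0.0, 0.3]
[0.7, 4.5, 0.0] [0.1, -0.0, 1.2]
[1.5, 9.4, -0.0] [0.1, -0.0, 2.5]
[2.6, 15.3, -0.1] [0.2, -0.0, 4.1]
[3.8, 21.7, -0.1] [0.3, -0.0, 5.9]
[5.2, 28.1, -0.2] [0.4, -0.0, 7.6]
[6.5, 34.1, -0.3] [0.5, -0.0, 9.2]
[7.7, 39.0, -0.4] [0.6, -0.0, 10.5]
[8.5, 42.3, -0.4] [0.7, -0.0, 11.4]
[8.8, 43.5, -0.4] [0.7, -0.0, 11.8]
```

View pics/5.png

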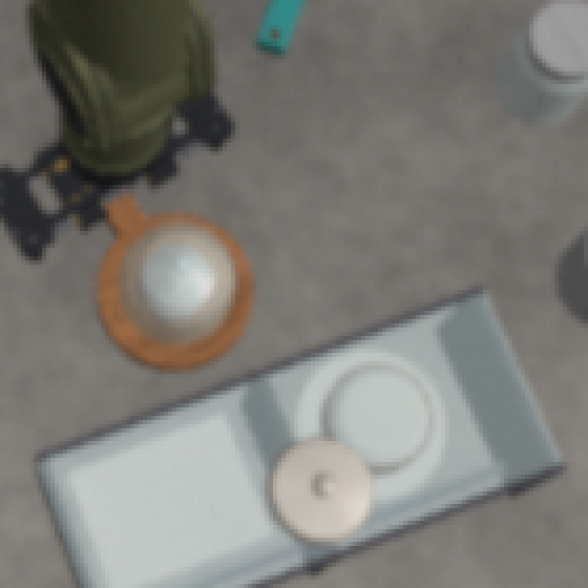

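The board followed the gripper with its disc centre now at crop (175,291), and the cloche is seated. I'll continue the alignment.

Request:
move_arm(targets=[[[0,0,1.2,0,0,0,0.3],[0,0.7,4.5,0,0.1,0,1.2],[0,1.5,9.4,0,0.1,0,2.5],[0,2.6,15.3,0,0.2,0,4.1],[0,3.8,21.7,0,0.3,0,5.9],[0,5.2,28.1,0,0.4,0,7.6],[0,6.5,34,0,0.5,0,9.2],[0,7.7,39,-0.2,0.6,0,10.5],[0,8.5,42.3,-0.2,0.7,0,11.4],[0,8.8,43.5,-0.2,0.7,0,11.8]]])

```text
clock: 7.48
tool_pos: [0.4986, -0.044, 0.006]
eef_rot: [0.999, 0.032, -0.029, 0.001]
contact_force: [-1.2, 2.4, -2.5]
opening: 0.289
finger_force: 30.1
```

Run:
```python
from h import *
import cv2
b=r.snapshot("scene")[170:310,230:370,::-1]
cv2.imwrite("pics/6.png",cv2.resize(b,(588,588),interpolation=3))
s=r.get_state();p=s['tool_pos'];M=R.from_quat(s['eef_rot']).as_matrix();y0=np.arctan2(M[1,0],M[0,0])
print(s['clock'],p,y0,s['contact_force'],s['moment'],s['q'][5])
print("model disc px in crop",[((proj("scene",[p[0]+D*np.cos(y0),p[1]+D*np.sin(y0),.022])-[230,170]+.5)*4.2-.5)])
w=[]
for a in(-.08,-.07,-.05,-.025,0,.02,.035,.045,.052): w.append([*T(P,[a,-.083,0])[0,:2],P[2],.0062,0])
rows(w)
```

```text
7.525 [ 0.49858967 -0.0438706   0.00593317] 0.06383072937011976 [-0.27736883  1.96723915 -2.73294616] [0.45191724 0.05851953 0.34473002] 0.22406953179387412
model disc px in crop [array([[107.2894561 , 255.07034261]])]
[-0.1, 0.5, -0.3] [0.0, 0.0, 0.0]
[9.9, 0.5, -0.8] [0.0, 0.0, 0.0]
[29.9, 0.5, -2.0] [0.0, 0.0, 0.0]
[54.8, 0.5, -3.4] [0.0, 0.0, 0.0]
[79.8, 0.6, -4.9] [0.0, 0.0, 0.0]
[99.8, 0.6, -6.0] [0.0, 0.0, 0.0]
[114.7, 0.6, -6.9] [0.0, 0.0, 0.0]
[124.7, 0.6, -7.5] [0.0, 0.0, 0.0]
[131.7, 0.6, -7.9] [0.0, 0.0, 0.0]
```

View pics/6.png

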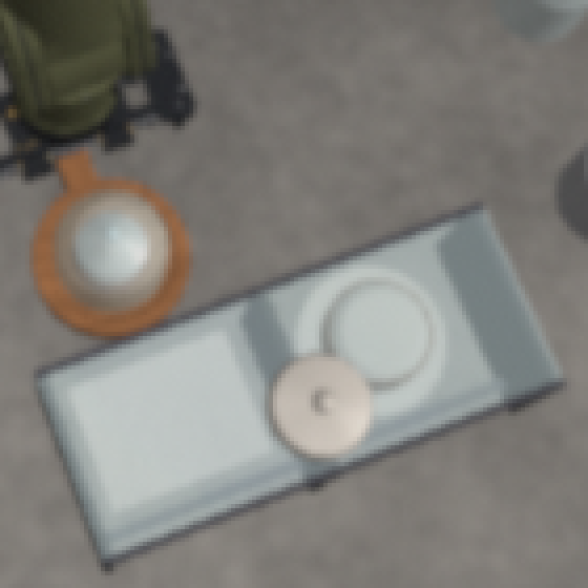

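The disc centre is at crop (111,257), lined up in front of the empty bay and trailing about 3 mm to the left, which is well inside the 17 mm clearance. I'll start the entry.

Request:
move_arm(targets=[[[0,3,0.5,-0.3,0,0,0],[0,9,0.5,-0.7,0,0,0],[0,18,0.5,-1.3,0,0,0],[0,28,0.5,-1.8,0,0,0],[0,38,0.5,-2.4,0,0,0],[0,48,0.5,-3,0,0,0],[0,58,0.5,-3.6,0,0,0],[0,68,0.5,-4.2,0,0,0],[0,76,0.5,-4.6,0,0,0],[0,80,0.5,-4.9,0,0,0]]])

```text
clock: 8.78
tool_pos: [0.5791, -0.0389, 0.0062]
eef_rot: [0.999, 0.032, -0.029, 0.001]
contact_force: [-3.1, -0.8, -3.3]
opening: 0.293
finger_force: 30.0
```

Run:
```python
from h import *
import cv2
b=r.snapshot("scene")[170:310,230:370,::-1]
cv2.imwrite("pics/7.png",cv2.resize(b,(588,588),interpolation=3))
s=r.get_state();p=s['tool_pos'];M=R.from_quat(s['eef_rot']).as_matrix();y0=np.arctan2(M[1,0],M[0,0])
print(s['clock'],p,y0,s['contact_force'],s['moment'],s['q'])
print("model disc px in crop",[((proj("scene",[p[0]+D*np.cos(y0),p[1]+D*np.sin(y0),.022])-[230,170]+.5)*4.2-.5)])
w=[]
for a in(0,.02,.035,.045,.052,.055): w.append([*T(P,[a,-.083,0])[0,:2],P[2],.0062,0])
rows(w)
```

```text
8.825 [ 0.57955343 -0.03886868  0.00623978] 0.06477590491147275 [-1.58482866 -1.09463048 -2.67057447] [-0.00510146  0.25876604 -0.00775393] [ 0.00328786  0.99504255 -0.03044932  1.77535355  0.06802877  0.42868577
 -1.58272578]
model disc px in crop [array([[145.29187569, 353.0275915 ]])]
[-1.2, 0.4, 0.1] [0.0, 0.0, 0.1]
[18.8, 0.4, -1.0] [0.0, 0.0, 0.1]
[33.8, 0.4, -1.9] [0.0, 0.0, 0.1]
[43.8, 0.4, -2.4] [0.0, 0.0, 0.1]
[50.7, 0.4, -2.8] [0.0, 0.0, 0.1]
[53.7, 0.5, -3.0] [0.0, 0.0, 0.1]
```

View pics/7.png

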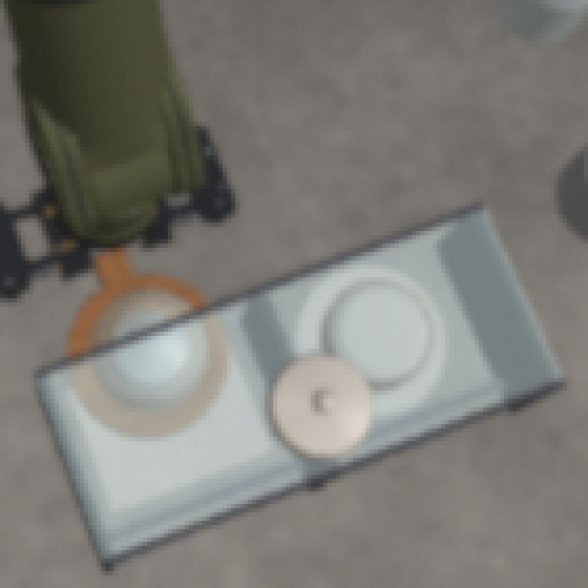

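The disc has entered the bay with its centre at crop (148,355), within 2-3 mm of the model, and the cloche is under the shelf and centred. I'll continue to just short of the stop.

Request:
move_arm(targets=[[[0,5,0.4,-0.2,0,0,0],[0,12,0.4,-0.6,0,0,0],[0,20,0.4,-1.1,0,0,0],[0,28,0.4,-1.5,0,0,0],[0,35,0.4,-1.9,0,0,0],[0,40,0.4,-2.2,0,0,0],[0,43,0.4,-2.4,0,0,0],[0,45,0.4,-2.5,0,0,0]]])

```text
clock: 9.82
tool_pos: [0.6235, -0.0365, 0.0061]
eef_rot: [0.999, 0.032, -0.029, 0.001]
contact_force: [-3.0, 0.6, -3.2]
opening: 0.295
finger_force: 30.0
```

Request:
move_arm(targets=[[[0,1,0,0,0,0,0],[0,2,0,0,0,0,0],[0,3,0,0,0,0,0],[0,4,0,0,0,0,0]]])

```text
clock: 10.32
tool_pos: [0.6275, -0.0362, 0.0059]
eef_rot: [0.999, 0.032, -0.029, 0.001]
contact_force: [-3.1, 0.3, -2.7]
opening: 0.29
finger_force: 30.0
```

Request:
move_arm(targets=[[[0,1,0,0,0,0,0],[0,2,0,0,0,0,0],[0,3,0,-0.1,0,0,0]]])

```text
clock: 10.7
tool_pos: [0.6295, -0.0361, 0.0057]
eef_rot: [0.999, 0.032, -0.03, 0.001]
contact_force: [-5.7, -0.7, -2.0]
opening: 0.293
finger_force: 30.0
```

Request:
move_arm(targets=[[[0,0.7,0,0,0,0,0],[0,1.4,0,0,0,0,0],[0,2,0,-0.1,0,0,0]]])

```text
clock: 11.08
tool_pos: [0.6295, -0.0361, 0.0053]
eef_rot: [0.999, 0.032, -0.032, 0.001]
contact_force: [-8.0, -0.7, -1.5]
opening: 0.288
finger_force: 30.0
```

The TCP has stalled and the force is rising, so the disc is against the stop. I'll lower the handle while keeping a light push, then look.

Request:
move_arm(targets=[[[0,1,0,0.5,0,0.2,0],[0,1.5,0,1.2,0,0.4,0],[0,1.5,0,2,0,0.6,0],[0,1.5,0,2.5,0,0.8,0],[0,1.5,0,2.5,0,0.8,0]]])

```text
clock: 11.7
tool_pos: [0.6297, -0.0362, 0.0038]
eef_rot: [0.999, 0.032, -0.026, 0.001]
contact_force: [-11.7, -0.9, 9.6]
opening: 0.292
finger_force: 30.0
```

Run:
```python
from h import *
import cv2
b=r.snapshot("scene")[190:310,220:340,::-1]
cv2.imwrite("pics/8.png",cv2.resize(b,(600,600),interpolation=3))
s=r.get_state();p=s['tool_pos'];M=R.from_quat(s['eef_rot']).as_matrix();y0=np.arctan2(M[1,0],M[0,0])
print(s['clock'],p,y0,s['contact_force'],s['moment'])
for d in(D,):print("model disc",(proj("scene",[p[0]+d*np.cos(y0),p[1]+d*np.sin(y0),.022])-[220,190]+.5)*5-.5, "home",(proj("scene",np.r_[T(P,[.052,-.083,0])[0,:2],.022])-[220,190]+.5)*5-.5)
```

```text
11.75 [ 0.62967574 -0.03619576  0.003778  ] 0.06449563416821551 [-11.12339187  -1.68237606   7.93038191] [ 0.02077633  2.40843374 -0.02272313]
model disc [[251.10862784 394.89528295]] home [[251.49893526 395.83981401]]
```

View pics/8.png

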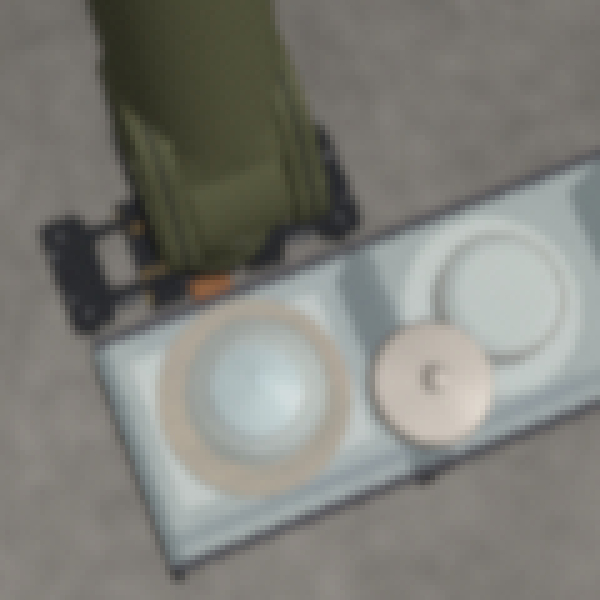

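The disc is home at about (255,400), predicted (251,396), with the cloche centred on it and nothing touching the riser. I'll relax the preload, release, and lift away backwards.

Request:
move_arm(targets=[[[0,-1,0,-0.4,0,0,0],[0,-2.2,0,-0.8,0,0,0],[0.3,-2.2,0,-0.8,0,0,0],[0.4,-2.2,0,-0.8,0,0,0],[0.5,-2.2,0,-0.8,0,0,0],[0.6,-2.2,0,-0.8,0,0,0],[0.7,-2.2,0,-0.8,0,0,0],[0.7,-2.2,0,-0.8,0,0,0]]])

```text
clock: 12.75
tool_pos: [0.6317, -0.0359, 0.0041]
eef_rot: [0.999, 0.032, -0.022, 0.001]
contact_force: [-1.1, 0.6, -0.7]
opening: 0.703
finger_force: 0.0
```

Request:
move_arm(targets=[[[0.7,-3,0,-10,0,0,0],[0.7,-8,0,-30,0,0,0],[0.7,-18,0,-60,0,0,0],[0.7,-40,0,-90,0,0,0],[0.7,-70,0,-120,0,0,0],[0.7,-100,0,-150,0,0,0],[0.7,-125,0,-180,0,0,0],[0.7,-140,40,-200,0,0,0],[0.7,-140,90,-200,0,0,0],[0.7,-140,140,-200,0,0,0]]])

```text
clock: 14.0
tool_pos: [0.5099, -0.1855, 0.2122]
eef_rot: [0.999, 0.033, -0.02, 0.001]
contact_force: [0.3, 0.3, -0.2]
opening: 0.696
finger_force: 0.0
```

Request:
move_arm(targets=[[[0.7,0,50,0,0,0,0],[0.7,0,100,0,0,0,0],[0.7,0,150,0,0,0,0],[0.7,0,200,0,0,0,0],[0.7,0,200,0,0,0,0]]])

```text
clock: 14.62
tool_pos: [0.5206, -0.3895, 0.2114]
eef_rot: [0.999, 0.029, -0.022, 0.003]
contact_force: [-1.5, 0.6, 0.2]
opening: 0.7
finger_force: 0.0
```

Run:
```python
from h import *
import cv2
a=r.snapshot("top")[50:200,170:320,::-1];b=r.snapshot("scene")[180:310,230:360,::-1]
cv2.imwrite("pics/9.png",np.hstack([cv2.resize(a,(400,400),interpolation=3),cv2.resize(b,(400,400),interpolation=3)]))
s=r.get_state();print(s['clock'],s['tool_pos'],s['contact_force'])
```

```text
14.725 [ 0.52242779 -0.38353568  0.21096025] [ 0.17005595  1.82549649 -0.02249994]
```

View pics/9.png

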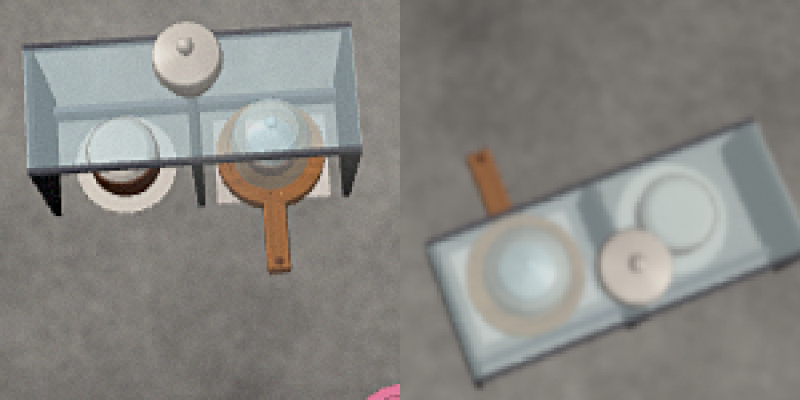

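The board is in the right bay with the cloche on it. Its handle end is at top-half (279,270) and the disc spans columns 217-327. I'll check home distance and yaw numerically.

Run:
```python
from h import *
a=lambda v:(np.array(v)+.5)/(400/150)-.5+[170,50]
b=lambda v:(np.array(v)-[400,0]+.5)/(400/130)-.5+[230,180]
def loc(X):
    d=X[:,:2]-P[:2];c,s=np.cos(P[2]),np.sin(P[2]);return np.round(np.c_[c*d[:,0]+s*d[:,1],-s*d[:,0]+c*d[:,1]]*1e3,1)
print("top end,neck,",loc(back("top",a([[279.5,271],[276,210]]),.022)))
print("top disc L/R",loc(back("top",a([[217,158],[327,158]]),.022)))
print("scene end, neck, disc",loc(back("scene",b([[479.5,153],[499,214],[526,275]]),.022)))
print("ideal end", -86, -83, r.get_state()['contact_force'])
```

```text
top end,neck, [[-89.4 -82.7]
 [-18.6 -83.9]]
top disc L/R [[  47.4  -21.5]
 [  38.3 -146.1]]
scene end, neck, disc [[-82.5 -80.3]
 [-14.9 -84.4]
 [ 53.6 -81.2]]
ideal end -86 -83 [ 0.17005595  1.82549649 -0.02249994]
```

```bash
python3 -c "
from plant import r
print(r.finish_job())"
```

```text
the job is handed in; nothing more can be done
None
```

The board is home against the rear stop in the right-hand (empty) bay, with its handle pointing straight out to within about 1° by camera and the cloche upright in its recess; I let go of the board, nothing else was disturbed in the views I checked, and the job was handed in at about 15 s.

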